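# Clamp a reagent bottle in the cam bottle clamp

### The job

The screw cap of the small reagent bottle is stuck, so fix the bottle in the bench's cam clamp for opening: stand it upright on the clamp's plate between the jaw and the V block, gently, then crank the clamp shut counter-clockwise (seen from above) until the roller drops into the flat of the cam and the clamp holds by itself when you let go. Do not crank on past the flat, where the cam squeezes harder and cracks the glass, and leave the tall bottle, the petri dish and the marker where they are.

Things in the scene. Friction and masses are not known exactly. Their poses are not given: they have to be found in the camera images.
- bottle_mid (a point): The small brown glass reagent bottle, loose, 105 mm tall, 0.1 to 0.2 kg: round body 56 mm across up to 66 mm above the foot, a shoulder, then a round screw cap 37 mm across from 80 to 105 mm above the foot, fixed to the bottle; held by the cap, the fingers stay clear of the clamp. This point: on the axis half-way up, 52.5 mm above the foot. z up.
- bottle: The same small bottle; origin under the centre of its foot, z up.
- clamp: The bottle clamp, fixed: base plate 274 x 108 mm, its top 12 mm above the bench. Origin: centre of the plate's underside. x points from cam to V block (the way the jaw pushes), z up. In a row along x: cam and crank (-x end), guide block (top at z = 54 mm), jaw (face at x = 36 mm when open), white V block (+x end; 90 degree V, inner corner at x = 114 mm). Jaw and V block reach up to z = 60 mm.
- nest (a point): Point on the plate's top (12 mm above the bench) where the bottle's axis stands once pushed home into the V: x = 74.2 mm, y = 0 in the clamp's frame. With the clamp open a bottle stands free anywhere from 0 to 10 mm from here towards the jaw; the closing jaw pushes it home.
- cam_axis (a point): Point on the camshaft's upright axis, x = -92 mm, y = 0 in the clamp's frame, 92 mm above the bench. The crank (hub 29 mm across, 49 to 67 mm above the bench) turns endlessly. A pinch screw holds it on the shaft, reset now and then: how the handle stands to the cam's flat is unknown, it differs by up to 50 degrees either way. From the start the flat is 113 to 212 degrees of counter-clockwise turning away.
- cam_mid (a point): Point on the same axis at the middle of the cam, 36 mm above the bench. The cam: a steel disc 52 mm across, 12 mm thick, set 11 mm off the axis, with one flat 26 mm wide just before its highest point. At the start its low side is towards the roller: the crank first turns freely (5 to 103 degrees), then the cam pushes the roller and the handle pushes back with a growing 1 to 9 N; let go here, it springs back.
- roller (a point): Centre of the follower's steel roller, 16 mm across, on the cam's +x side. At the flat's leading edge it snaps over: the handle, till then pushing back, pulls ahead by 2 to 3 N, is free of force at the flat's middle (12 degrees on), then pushes back, growing to 9 N at 20 degrees past the middle, where the glass is squeezed too hard. Let go within 10 degrees of the middle, the flat squares itself to the roller and stays.
- knob_mid (a point): The crank's handle: an upright black plastic grip 24 mm across, 46 mm tall (64 to 110 mm above the bench) that spins freely on its pin. This point: on its axis half-way up, 87 mm above the bench. It moves on a circle of 55 mm radius round the cam's axis; the crank arm under it has its top 60 mm above the bench.
- follower (a joint): How far the cam has pushed the roller, and with it the jaw, towards the V block, in m: 0 = open (a spring returns it), 0.010 = jaw touches a bottle standing home in the V, 0.0146 = roller on the flat's leading edge, 0.0138 = resting in the middle of the flat, 0.0165 = on the nose past the flat.
- jaw: White plastic jaw block, its face 46 x 36 mm (20 to 57 mm above the bench), carried by the follower on springs of 5 N/mm together. Origin: at bench level under its face; x the way it pushes. It presses the glass with about 19 N in the flat, 23 N at the flat's leading edge; above 25 N the glass may crack, and the nose presses with over 31 N.
- tall_bottle_mid (a point): Bystander: a taller clear reagent bottle, loose, 138 mm tall, 68 mm across, too large for the clamp; its point half-way up on its axis.
- petri: Bystander: a lidded petri dish, loose, 71 mm across, 15 mm tall, lying in front of the clamp. Origin under its centre.
- marker: Bystander: a capped marker pen, loose, 135 mm long, 17 mm thick, lying in front of the clamp. Origin under its middle, y along it.

How it is judged:
By the outcome, as a careful person would: the job done as asked, in the order asked, and still so for the second after the job is handed in, with the robot touching nothing.
It also fails if it takes over 72 s, if anything falls off the work surface, if the arm or the gripper's body presses on something with over 40 N, if the wrist force passes 120 N, or if a joint passes its speed limit or range.

### The arm

A 6-joint arm with a two-finger parallel gripper is mounted at the origin on a cart in front of the work surface, level with it; the furniture and walls round the work are solid. World frame = base frame: x ahead of the robot, y to its left, z up, the work surface at z = 0. Lengths are in m, angles in rad, forces in N, time in s.
With the tool pointing down it reaches from about 0.325 to 0.775 m from the base axis. Payload 5.5 kg.
Tool frame: the origin (TCP) lies midway between the tips of the shut fingers; the grasp point (between the pads) lies 19 mm behind it; z points along the fingers, y is the direction in which the jaws open and shut (so a half turn about z gives the same grasp; the last joint's range is limited). The gripper opens to 85 mm and grips with 20 to 120 N. Pads are 22 mm wide; open, the fingers measure 114 mm over their backs; the gripper's body (76 mm by 85 mm) begins 54 mm behind the grasp point. The pads swing forward as they close: fully open they stand 13 mm farther back than shut.
Start: joints at [-1.304, 0.091, 1.231, -0, 1.82, -0.057], TCP at [0.191, -0.569, 0.231] pointing down, gripper open.
Joint ranges: [-2.87, 2.87], [-0.86, 2.18], [0.17, 2.46], [-1.51, 4.65], [0.06, 2.69], [-2.65, 2.65]. Speed limits (rad/s): [2.57, 2.57, 3.01, 3.14, 3.14, 3.14].

### API

Orientations are given as a 3x3 rotation matrix whose columns are the frame's x, y, z axes.
In Python, from plant import status, vision, env, search_frame, cut_out gives the robot as it stands.
- The arm moves only by the tool jog_arm, never from a script. Its argument "commands" is a list of rows, each a list of 7 numbers: the turn, a rotation vector about the tool's x, y, z in units of 5 degrees (1.0 is 5 degrees), then the shift along the tool's x, y, z in units of 0.025 m (1.0 is 0.025 m), then the opening, from 0 (shut) to 1 (fully open). A call has 1 to 10 rows; each row shifts and turns the commanded pose from where the row before left it, along the tool's axes as they then stand; what a row does not reach is not made up. A row lasts 1/10 s, in which the tool goes at most 50 mm and 8.59 degrees, less where a joint would pass 70% of its speed; a pose out of reach is approached as far as the arm can. A call with a number of a shift or a turn outside -1 to 1 is refused whole. A call with a gripper value outside its range is refused whole. The fingers move at their own pace and stop on an object; "newtons" is the grip in N (left out, the last holds). Time passes only in rows, so rows that do not move let the fingers close. It gives the time, the measured TCP pose, the force and the opening at its end, in the units of the state.
- status.observe(): the state, without advancing time (a new reading comes with each control period).
- vision.camera(name): name is "side" or "top" or "wrist"; returns a dict with "frame" (420x560x3 uint8, red, green, blue), "z_map" (420x560 float32, m along the optical axis (not along the pixel's ray), 0 where there is no reading), "fov_y" (degrees; the focal length in pixels is half the picture's height over the tangent of half this angle, whatever the lens; pixels are square), "cx", "cy" (the principal point, pixels), "dist_coeffs" ([k1, k2, p1, p2, k3] as OpenCV has them; the pictures are not rectified), "camera_from_world" (4x4, takes a point from world to camera coordinates); the wrist camera has in their place "tool_from_camera" (4x4, takes a point from camera to tool coordinates, whose origin is the TCP and whose axes are the flange's). Camera axes: x right, y down, z forward; pixel columns grow to the right and rows downward; lengths in m; the calibration is good to about 2 mm. A picture is of the moment at which its call begins: read the wrist's pose just before it.
- env.hand_in(): hands the job in, once; it reports no verdict.
Trained networks look in the newest picture that a camera, given by its name, has taken for a name from the list of things; names that differ only in an ending like _2 or _b are one class to them, and where a whole thing is asked for, a point or a joint stands for the part that bears it (a point fixed in the world has none). Each returns a list of dicts, best first, with "conf" (0 to 1); they miss things now and then, are a little off and sometimes report something else, mostly with a low value. They report only what shows in the picture. A call takes as long as a camera call.
- search_frame(label, camera): "extent" ([left, top, right, bottom] in pixels, round what is visible of it).
- cut_out(label, camera): "pixels" (420x560 bool, what is visible of it) and "extent" ([left, top, right, bottom] in pixels, round what is visible of it).
The state is a dict: "clock": time; "joint_positions": joint angles; "joint_velocities": joint speeds; "joint_torque": joint torques, N m; "position": TCP position; "tool_rot": TCP orientation; "force": force on the tool from outside, world axes, zero at the start; "wrist_torque": the same for the moment, N m; "width": finger opening in m.
Only numpy, scipy, OpenCV 4.12 (cv2) and the standard library are available. Lean on these libraries where they do the work, as an engineer would, in place of code of your own. Each camera call takes 0.05 s, during which the arm holds its last target.

## Working session

There is one attempt and no reset: what is moved stays moved. The work goes in short steps, Python scripts to look and compute and a tool call to move; the robot and the scene stay as the last step left them, time stands still between calls to the robot, and variables do not carry over. Pictures are saved under pics/ and viewed, and the job is handed in when it is done.

Besides the shell and the picture viewer there is one more tool, called after "Emit:" by a JSON object that holds its "name" and its "arguments", one argument or row to a line. jog_arm: Moves the arm, as the interface text tells. Shifts and turns lie within -1 to 1; 1 stands for 0.025 m of shift or 5 degrees of turn. Its arguments: {"type":"object","properties":{"commands":{"type":"array"},"newtons":{"type":"number"}},"required":["commands"]}

```bash
ls; mkdir -p pics; python3 - <<'E'
from plant import status, vision
import cv2, numpy as np
s=status.observe()
for k,v in s.items(): print(k,np.round(v,4).tolist())
for n in ["side","top","wrist"]:
    c=vision.camera(n)
    cv2.imwrite(f"pics/{n}0.png",c["frame"][:,:,::-1])
    print(n,c["fov_y"],c["cx"],c["cy"],c["dist_coeffs"])
    print(np.round(c.get("camera_from_world",c.get("tool_from_camera")),4).tolist())
E
```

```text
pics
clock 0.0
joint_positions [-1.3037, 0.0919, 1.2319, 0.0, 1.8198, -0.0567]
joint_velocities [-0.0, -0.0022, -0.0004, -0.0002, -0.0001, 0.0003]
joint_torque [-0.0003, -45.8729, -41.8024, -0.0001, 0.0115, 0.0]
position [0.1908, -0.5685, 0.2301]
tool_rot [[0.948, 0.3182, -0.0005], [0.3182, -0.948, 0.0019], [0.0001, -0.002, -1.0]]
force [0.1058, -0.0407, 0.8755]
wrist_torque [0.021, -0.001, 0.009]
width 0.0855
side 55.72807228650942 279.7866295189212 211.97667131543147 [-0.04600661  0.          0.          0.          0.        ]
[[-0.9966, -0.0817, -0.0129, 0.4764], [-0.0331, 0.5368, -0.8431, 0.0918], [0.0758, -0.8398, -0.5376, 1.0665], [0.0, 0.0, 0.0, 1.0]]
top 46.92117988523967 278.59191025450247 212.26234583552352 [-0.10150769  0.          0.          0.          0.        ]
[[0.0771, -0.997, 0.0016, -0.0386], [-0.9729, -0.0756, -0.2185, 0.4856], [0.2179, 0.0153, -0.9758, 1.1761], [0.0, 0.0, 0.0, 1.0]]
wrist 62.03712556913763 280.15001636413353 208.9621476499978 [-0.0718804  0.         0.         0.         0.       ]
[[-0.0009, -0.9533, -0.3019, 0.0761], [1.0, -0.0011, 0.0005, -0.0003], [-0.0008, -0.3019, 0.9533, -0.1424], [0.0, 0.0, 0.0, 1.0]]
```

View pics/side0.png

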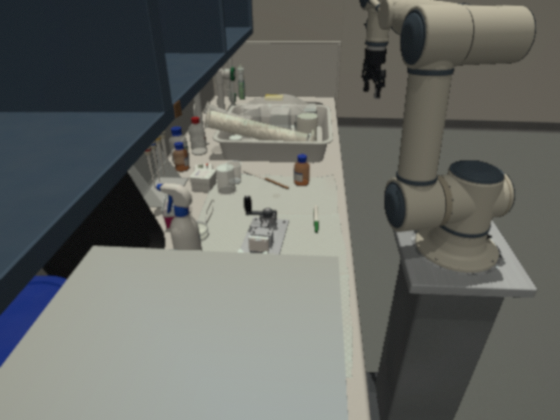

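View pics/top0.png

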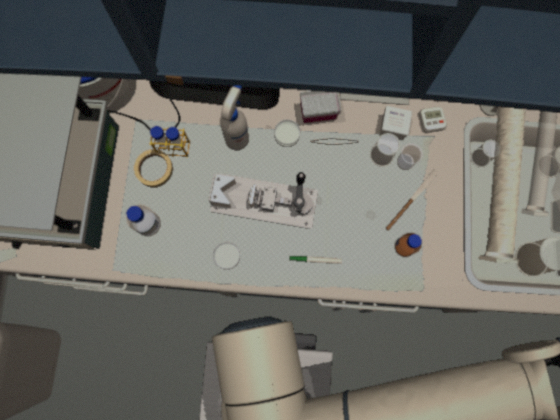

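View pics/wrist0.png

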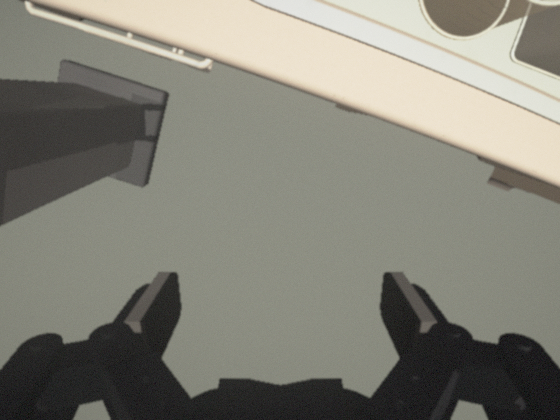

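The top view shows the clamp at about (212-318, 175-228), with the V block at its left end and the handle at about (300,178). The brown bottle is at (408,243), the petri dish at (227,256), the marker at (315,260) and the tall bottle at (141,219). A shelf overhangs the back. Next I'll measure these.

```bash
cat > h.py <<'E'
from plant import status, vision, env, search_frame, cut_out
import numpy as np, cv2
def cam(n):
    s=status.observe() if n=="wrist" else None
    c=vision.camera(n)
    f=c["frame"].shape[0]/2/np.tan(np.radians(c["fov_y"])/2)
    c["K"]=np.array([[f,0,c["cx"]],[0,f,c["cy"]],[0,0,1.]])
    if s is not None:
        T=np.eye(4);T[:3,:3]=s["tool_rot"];T[:3,3]=s["position"]
        c["W"]=T@np.array(c["tool_from_camera"])
    else: c["W"]=np.linalg.inv(c["camera_from_world"])
    return c
def rays(c,uv):
    uv=np.asarray(uv,float).reshape(-1,1,2)
    p=cv2.undistortPoints(uv,c["K"],np.array(c["dist_coeffs"]))[:,0]
    return np.c_[p,np.ones(len(p))]
def at_z(c,uv,z):
    d=rays(c,uv)@c["W"][:3,:3].T; o=c["W"][:3,3]
    return o+d*((z-o[2])/d[:,2])[:,None]
def cloud(c,mask=None):
    if mask is None: mask=np.ones(c["z_map"].shape,bool)
    v,u=np.nonzero(mask&(c["z_map"]>0))
    r=rays(c,np.c_[u,v])*c["z_map"][v,u][:,None]
    return r@c["W"][:3,:3].T+c["W"][:3,3], np.c_[u,v]
def proj(c,P):
    P=np.atleast_2d(P); M=np.linalg.inv(c["W"])
    r,_=cv2.Rodrigues(M[:3,:3])
    return cv2.projectPoints(P.astype(float),r,M[:3,3],c["K"],np.array(c["dist_coeffs"]))[0][:,0]
E
python3 - <<'E'
from h import *
for n in ["top","side"]:
    c=cam(n)
    for l in ["bottle","clamp","knob_mid","jaw","roller","tall_bottle_mid","petri","marker"]:
        for r in cut_out(l,n)[:2]:
            P,uv=cloud(c,r["pixels"])
            if len(P)<3: print(n,l,r["conf"],len(P));continue
            print(n,l,round(r["conf"],2),len(P),np.round(r["extent"]),"med",np.round(np.median(P,0),3),"lo",np.round(np.percentile(P,3,axis=0),3),"hi",np.round(np.percentile(P,97,axis=0),3))
E
```

```text
top bottle 0.89 521 [392. 231. 420. 260.] med [ 0.424 -0.326  0.076] lo [ 0.405 -0.353  0.007] hi [ 0.452 -0.308  0.109]
top bottle 0.34 313 [247. 190. 294. 205.] med [0.521 0.057 0.046] lo [ 0.504 -0.025  0.013] hi [0.543 0.077 0.063]
top clamp 0.82 4293 [210. 174. 318. 230.] med [0.519 0.039 0.015] lo [ 0.471 -0.086  0.008] hi [0.576 0.17  0.069]
top jaw 0.55 845 [127. 205. 158. 237.] med [0.43  0.329 0.098] lo [0.406 0.309 0.01 ] hi [0.464 0.363 0.14 ]
top jaw 0.53 134 [246. 186. 256. 207.] med [0.526 0.07  0.057] lo [0.502 0.064 0.013] hi [0.553 0.082 0.064]
top roller 0.83 331 [248. 187. 295. 207.] med [0.521 0.054 0.047] lo [ 0.504 -0.028  0.017] hi [0.547 0.076 0.063]
top tall_bottle_mid 0.61 835 [128. 204. 159. 238.] med [0.43  0.328 0.098] lo [0.406 0.309 0.011] hi [0.466 0.36  0.14 ]
top tall_bottle_mid 0.19 4374 [209. 169. 316. 230.] med [0.518 0.038 0.015] lo [ 0.47  -0.087  0.008] hi [0.576 0.171 0.07 ]
top petri 0.61 613 [214. 246. 241. 270.] med [0.37  0.126 0.015] lo [0.339 0.095 0.005] hi [0.402 0.157 0.02 ]
top marker 0.65 867 [128. 202. 161. 239.] med [0.43  0.329 
[... 405 characters left out ...]
2]
side clamp 0.84 1643 [238. 195. 289. 255.] med [0.52  0.01  0.036] lo [ 0.471 -0.074  0.01 ] hi [0.575 0.081 0.096]
side jaw 0.53 256 [246. 238. 267. 252.] med [0.529 0.079 0.043] lo [0.506 0.073 0.022] hi [0.553 0.083 0.059]
side jaw 0.53 469 [294. 155. 310. 187.] med [ 0.432 -0.315  0.053] lo [ 0.405 -0.345  0.004] hi [ 0.459 -0.304  0.102]
side roller 0.6 309 [246. 220. 268. 252.] med [0.526 0.078 0.046] lo [ 0.506 -0.014  0.023] hi [0.551 0.082 0.06 ]
side petri 0.21 1745 [239. 193. 289. 257.] med [0.521 0.003 0.036] lo [ 0.47  -0.078  0.01 ] hi [0.576 0.081 0.096]
side marker 0.53 141 [312. 205. 321. 228.] med [ 0.379 -0.103  0.014] lo [ 0.372 -0.166  0.001] hi [ 0.388 -0.039  0.017]
```

```bash
python3 - <<'E'
from h import *
c=cam("top")
im=c["frame"][150:290,190:450]
cv2.imwrite("pics/topz.png",cv2.resize(im,None,fx=3,fy=3,interpolation=cv2.INTER_CUBIC)[:,:,::-1])
E
```

```text
(no output)
```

View pics/topz.png

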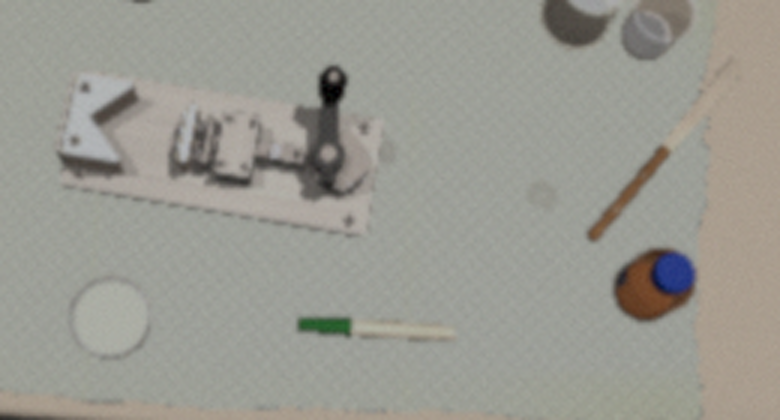

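```bash
cat >> h.py <<'E'
def report():
    c=cam("top"); P,uv=cloud(c)
    box=lambda x0,x1,y0,y1,z0,z1:(P[:,0]>x0)&(P[:,0]<x1)&(P[:,1]>y0)&(P[:,1]<y1)&(P[:,2]>z0)&(P[:,2]<z1)
    return c,P,uv,box
E
python3 - <<'E'
from h import *
for n in ["top","side"]:
    c=cam(n);P,uv=cloud(c)
    box=lambda x0,x1,y0,y1,z0,z1:(P[:,0]>x0)&(P[:,0]<x1)&(P[:,1]>y0)&(P[:,1]<y1)&(P[:,2]>z0)&(P[:,2]<z1)
    print(n,"bench z",np.median(P[box(.35,.41,-.2,-.05,-.02,.008),2]))
    m=box(.38,.48,-.38,-.27,.098,.12); Q=P[m]; print("cap",len(Q),Q.mean(0),cv2.minEnclosingCircle(Q[:,:2].astype(np.float32)))
    m=box(.44,.62,-.13,.21,.007,.08); Q=P[m]
    lab=cv2.minAreaRect(Q[Q[:,2]<.02][:,:2].astype(np.float32)); print("plate",len(Q),lab)
    m=box(.44,.62,.1,.21,.05,.07); Q=P[m]; print("V",len(Q), cv2.minAreaRect(Q[:,:2].astype(np.float32)) if len(Q)>3 else "")
    m=box(.44,.65,-.13,.03,.085,.12); Q=P[m]; print("knob",len(Q),Q.mean(0),Q.min(0),Q.max(0), cv2.minEnclosingCircle(Q[:,:2].astype(np.float32)))
    m=box(.44,.62,-.13,-.01,.048,.072); Q=P[m]; print("hub",len(Q),Q.mean(0))
    m=box(.33,.42,.08,.17,.01,.025); Q=P[m]; print("petri",len(Q),cv2.minEnclosingCircle(Q[:,:2].astype(np.float32)) if len(Q) else "")
E
```

```text
top bench z 0.00169761995493245
cap 145 [ 0.43133625 -0.33515712  0.10581756] ((0.4313008785247803, -0.3355642557144165), 0.01644216664135456)
plate 4327 ((0.5297489166259766, 0.039633721113204956), (0.17556940019130707, 0.3389294147491455), 0.07286744564771652)
V 476 ((0.5359959006309509, 0.15146872401237488), (0.05422171950340271, 0.07387185841798782), 85.06104278564453)
knob 85 [ 0.56871318 -0.04874883  0.10607884] [ 0.55916728 -0.06054612  0.08547927] [ 0.58212619 -0.03739392  0.11503019] ((0.5707277655601501, -0.048900917172431946), 0.011839629150927067)
hub 224 [ 0.52456979 -0.0481091   0.06377929]
petri 590 ((0.37185433506965637, 0.12675419449806213), 0.03624916449189186)
side bench z 0.001233320767484003
cap 43 [ 0.43123914 -0.32863802  0.10189972] ((0.42964503169059753, -0.33111143112182617), 0.017473537474870682)
plate 1643 ((0.5213240385055542, -0.004968501627445221), (0.17503981292247772, 0.10876135528087616), 84.57257080078125)
V 27 ((0.5338463187217712, 0.13350911438465118), (0.015642330050468445, 0.07205884158611298), 85.11044311523438)
knob 88 [ 0.57068427 -0.03984461  0.09963952] [ 0.56021293 -0.05052439  0.08502895] [ 0.58213784 -0.03267176  0.11130658] ((0.5707111358642578, -0.04231476038694382), 0.01175110787153244)
hub 221 [ 0.53092725 -0.04250051  0.06110702]
petri 0
```

```bash
python3 - <<'E'
from h import *
for n in ["top","side"]:
    c=cam(n);P,uv=cloud(c)
    m=(P[:,2]>.2)&(P[:,0]>.3)
    Q=P[m];
    for z0 in np.arange(.2,1.2,.1):
        q=Q[(Q[:,2]>=z0)&(Q[:,2]<z0+.1)]
        if len(q)>20: print(n,round(z0,1),len(q),np.round(q.min(0),2),np.round(q.max(0),2))
E
```

```text
top 0.2 683 [0.38 0.11 0.2 ] [0.75 0.5  0.25]
top 0.3 10192 [0.36 0.45 0.3 ] [0.7  0.64 0.32]
top 0.4 42966 [ 0.64 -0.53  0.42] [0.85 0.59 0.5 ]
top 0.5 2776 [ 0.63 -0.26  0.5 ] [0.77 0.27 0.6 ]
top 0.6 3211 [ 0.63 -0.26  0.6 ] [0.7  0.27 0.7 ]
top 0.7 1509 [ 0.64 -0.36  0.7 ] [ 0.65 -0.08  0.74]
side 0.2 5252 [ 0.3  -1.41  0.2 ] [0.87 0.6  0.3 ]
side 0.3 54253 [ 0.3  -1.41  0.3 ] [0.76 0.71 0.4 ]
side 0.4 29533 [ 0.3  -1.41  0.4 ] [0.94 0.69 0.5 ]
side 0.5 13632 [ 0.63 -0.77  0.5 ] [0.92 0.27 0.6 ]
side 0.6 2210 [0.63 0.24 0.6 ] [0.88 0.27 0.62]
```

Emit:
{"name": "jog_arm", "arguments": {
  "commands": [
    [0,0,0,1,-0.49,0,1],
    [0,0,0,1,-0.49,0,1],
    [0,0,0,1,-0.49,0,1],
    [0,0,0,1,-0.49,0,1],
    [0,0,0,1,-0.49,0,1],
    [0,0,0,1,-0.49,0,1],
    [0,0,0,1,-0.49,0,1],
    [0,0,0,1,-0.49,0,1],
    [0,0,0,1,-0.49,0,1],
    [0,0,0,1,-0.49,0,1]
  ]
}}

```text
clock: 2.3
position: [0.3896, -0.3723, 0.2314]
tool_rot: [[0.948, 0.318, 0.0], [0.318, -0.948, -0.0], [0.0, 0.0, -1.0]]
force: [1.4, 0.8, -0.2]
width: 0.0854
```

```bash
python3 - <<'E'
from h import *
c=cam("wrist")
cv2.imwrite("pics/w1.png",c["frame"][:,:,::-1])
P,uv=cloud(c)
m=(P[:,2]>.095)&(P[:,2]<.12)&(abs(P[:,0]-.43)<.06)&(abs(P[:,1]+.333)<.06)
Q=P[m];print(len(Q),Q.mean(0),Q.min(0),Q.max(0),cv2.minEnclosingCircle(Q[Q[:,2]>.1][:,:2].astype(np.float32)))
hi=np.median(Q[:,2][Q[:,2]>.1]);print("top z",hi, uv[m].min(0),uv[m].max(0))
E
```

```text
1527 [ 0.43002553 -0.33368293  0.10465799] [ 0.41310853 -0.35025153  0.09540882] [ 0.44641001 -0.31700322  0.10711087] ((0.42957502603530884, -0.33356720209121704), 0.016937999054789543)
top z 0.10474730779416871 [227 112] [270 156]
```

View pics/w1.png

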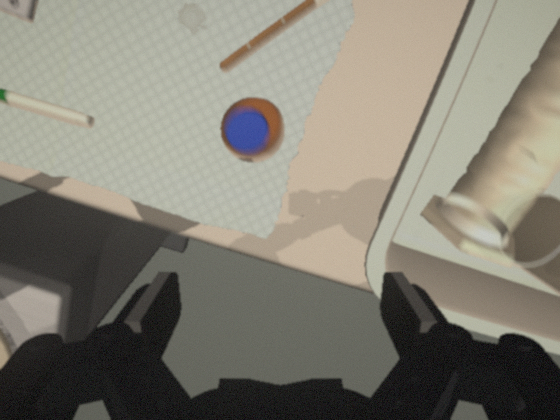

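The cap is at pixel (248,133), which gives world (0.430, -0.334) with its top at 0.105, and the top view agrees. Now I'll move over it and down.

Emit:
{"name": "jog_arm", "arguments": {
  "commands": [
    [0,0,0,1,-0.47,0,1],
    [0,0,0,1,-0.47,0,1],
    [0,0,0,0,0,1,1],
    [0,0,0,0,0,1,1],
    [0,0,0,0,0,1,1],
    [0,0,0,0,0,1,1],
    [0,0,0,0,0,1,1],
    [0,0,0,0,0,0.6,1],
    [0,0,0,0,0,0.5,1],
    [0,0,0,0,0,0,1]
  ]
}}

```text
clock: 3.35
position: [0.4282, -0.3345, 0.0771]
tool_rot: [[0.948, 0.318, -0.002], [0.318, -0.948, 0.002], [-0.001, -0.002, -1.0]]
force: [0.1, 0.4, 0.1]
width: 0.0856
```

```bash
python3 - <<'E'
from h import *
c=cam("wrist")
cv2.imwrite("pics/w2.png",c["frame"][:,:,::-1])
P,uv=cloud(c)
m=(P[:,2]>.10)&(P[:,2]<.12)&(abs(P[:,0]-.43)<.03)&(abs(P[:,1]+.333)<.03)
Q=P[m];print(len(Q),cv2.minEnclosingCircle(Q[:,:2].astype(np.float32)),np.median(Q[:,2]))
E
```

```text
5326 ((0.4299730658531189, -0.33302822709083557), 0.017111361026763916) 0.10470057241726867
```

View pics/w2.png

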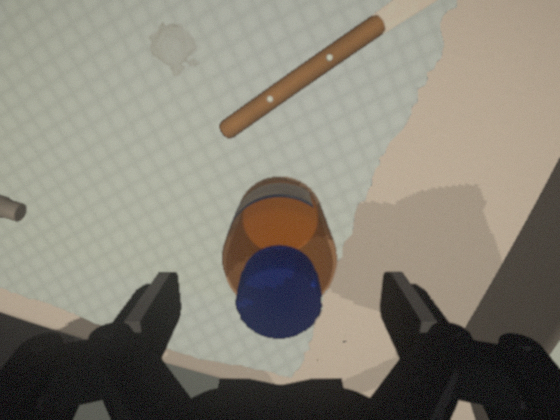

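The cap is centred between the fingers at (279,292), so I'll close on it.

Emit:
{"name": "jog_arm", "arguments": {
  "commands": [
    [0,0,0,0.08,0,0,1],
    [0,0,0,0,0,0,0.35],
    [0,0,0,0,0,0,0.35],
    [0,0,0,0,0,0,0.35],
    [0,0,0,0,0,0,0.35],
    [0,0,0,0,0,0,0.35],
    [0,0,0,0,0,0,0.35],
    [0,0,0,0,0,0,0.35]
  ],
  "newtons": 40
}}

```text
clock: 4.2
position: [0.431, -0.3342, 0.08]
tool_rot: [[0.948, 0.318, 0.001], [0.318, -0.948, -0.0], [0.001, 0.0, -1.0]]
force: [-1.3, 2.3, 6.0]
width: 0.0359
```

Emit:
{"name": "jog_arm", "arguments": {
  "commands": [
    [0,0,0,0,0,-0.4,0.35],
    [0,0,0,0,0,-0.8,0.35],
    [0,0,0,0,0,-1,0.35],
    [0,0,0,0,0,-1,0.35],
    [0,0,0,0,0,-1,0.35],
    [0,0,0,0,0,-1,0.35],
    [0,0,0,0,0,-0.5,0.35],
    [0,0,0,0,0,0,0.35]
  ]
}}

```text
clock: 5.0
position: [0.4313, -0.3349, 0.2237]
tool_rot: [[0.948, 0.318, 0.003], [0.318, -0.948, -0.003], [0.002, 0.004, -1.0]]
force: [0.6, 0.1, -0.8]
width: 0.0364
```

```bash
python3 - <<'E'
from h import *
print(status.observe()["force"],status.observe()["position"],status.observe()["width"])
c=cam("wrist")
cv2.imwrite("pics/w3.png",c["frame"][:,:,::-1])
c=cam("side")
cv2.imwrite("pics/s3.png",cv2.resize(c["frame"][100:280,180:380],None,fx=3,fy=3)[:,:,::-1])
E
```

```text
[ 0.64617629  0.08611209 -0.82839792] [ 0.43132831 -0.33492956  0.22365688] 0.036364145816609655
```

View pics/w3.png

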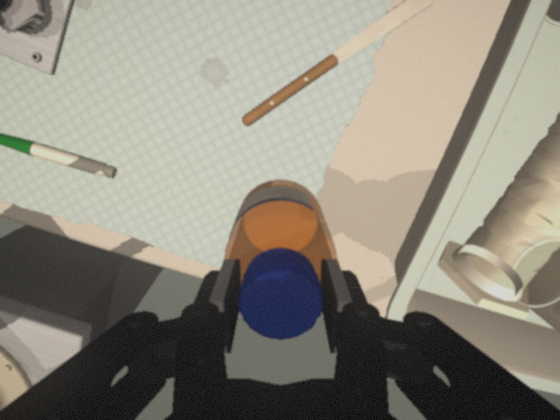

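View pics/s3.png

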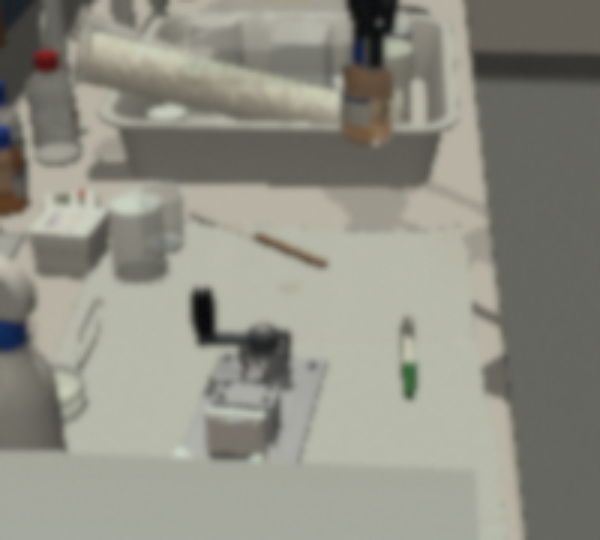

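Emit:
{"name": "jog_arm", "arguments": {
  "commands": [
    [0,0,0,0.15,-0.5,0,0.35],
    [0,0,0,0.3,-1,0,0.35],
    [0,0,0,0.3,-1,0,0.35],
    [0,0,0,0.3,-1,0,0.35],
    [0,0,0,0.3,-1,0,0.35],
    [0,0,0,0.3,-1,0,0.35],
    [0,0,0,0.3,-1,0,0.35],
    [0,0,0,0.3,-1,0,0.35],
    [0,0,0,0.3,-1,0,0.35],
    [0,0,0,0.3,-1,0,0.35]
  ]
}}

```text
clock: 6.1
position: [0.4218, -0.0846, 0.2197]
tool_rot: [[0.948, 0.318, -0.002], [0.318, -0.948, 0.001], [-0.002, -0.002, -1.0]]
force: [1.0, -0.1, -1.0]
width: 0.0363
```

Emit:
{"name": "jog_arm", "arguments": {
  "commands": [
    [0,0,0,0.3,-1,0,0.35],
    [0,0,0,0.3,-1,0,0.35],
    [0,0,0,0.3,-1,0,0.35],
    [0,0,0,0.1,-0.5,0,0.35],
    [0,0,0,0,0,0,0.35]
  ]
}}

```text
clock: 6.6
position: [0.4178, 0.0059, 0.2203]
tool_rot: [[0.947, 0.321, -0.002], [0.321, -0.947, 0.0], [-0.001, -0.001, -1.0]]
force: [-0.2, -0.0, -1.2]
width: 0.0365
```

```bash
python3 - <<'E'
from h import *
c=cam("wrist")
cv2.imwrite("pics/w4.png",c["frame"][:,:,::-1])
np.savez("w4.npz",z=c["z_map"],f=c["frame"],K=c["K"],W=c["W"],d=c["dist_coeffs"])
s=status.observe();R=s["tool_rot"];p=s["position"];print(p,s["force"])
P,uv=cloud(c); T=(P-p)@R
m=(np.linalg.norm(T[:,:2],axis=1)<.025)&(T[:,2]>-.04)&(T[:,2]<0.0)
Q=T[m]; z0=np.median(Q[:,2]);print("cap top in tool z",z0,cv2.minEnclosingCircle(Q[abs(Q[:,2]-z0)<.003][:,:2].astype(np.float32)))
t=cam("top")
cv2.imwrite("pics/t4.png",cv2.resize(t["frame"][150:290,190:450],None,fx=3,fy=3)[:,:,::-1])
E
```

```text
[0.41810589 0.00484569 0.22055066] [ 0.16046922 -0.8698749  -0.9676728 ]
cap top in tool z -0.024051646914328054 ((0.0019023928325623274, 4.594405254465528e-05), 0.02436475083231926)
```

View pics/w4.png

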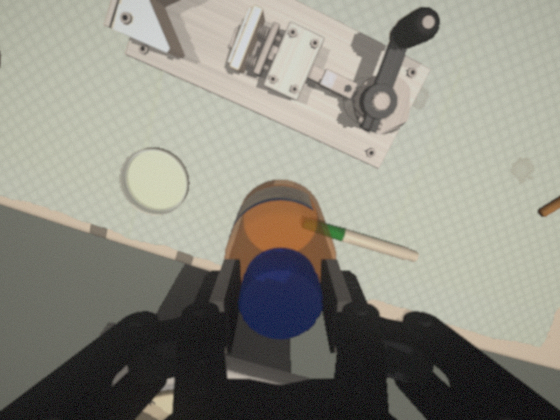

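```bash
python3 - <<'E'
from h import *
d=np.load("w4.npz");im=d["f"]
cv2.imwrite("pics/w4z.png",cv2.resize(im[0:190,90:450],None,fx=2.2,fy=2.2,interpolation=cv2.INTER_CUBIC)[:,:,::-1])
E
```

```text
(no output)
```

View pics/w4z.png

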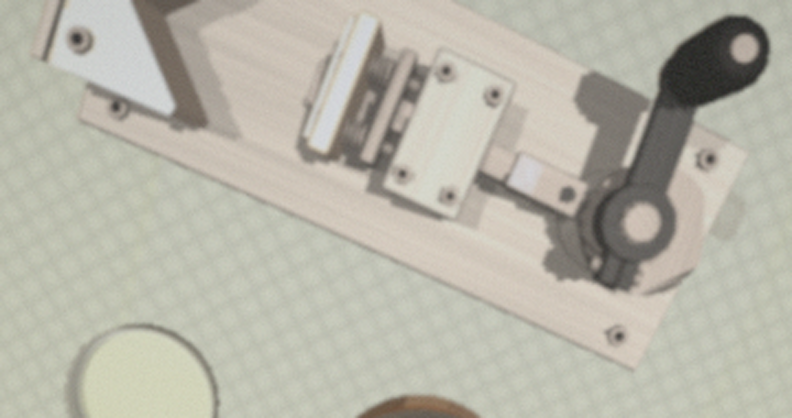

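```bash
python3 - <<'E'
from h import *
d=np.load("w4.npz");c=dict(K=d["K"],W=d["W"],dist_coeffs=d["d"],z_map=d["z"])
z=lambda a:np.array(a,float)/2.2+[90,0]
A=at_z(c,z([(80,122),(635,369),(747,152)]),.012)[:,:2]
B=np.array([(137,54),(-137,54),(-137,-54)])/1e3
print(A,np.linalg.norm(A[0]-A[1]),np.linalg.norm(A[2]-A[1]))
def fit(A,B):
    a=A-A.mean(0);b=B-B.mean(0);U,_,V=np.linalg.svd(b.T@a);R=(U@V).T
    return R,A.mean(0)-R@B.mean(0)
R,t=fit(A,B);print(R,t,"yaw",np.degrees(np.arctan2(R[1,0],R[0,0])),"res",A-(B@R.T+t))
for n,p in dict(nest=(74.2,0),place=(69,0),cam=(-92,0),V=(114,0)).items(): print(n,R@(np.array(p)/1e3)+t)
hub=at_z(c,z([(638,222)]),.067);kn=at_z(c,z([(744,47)]),.110);print("hub",hub,"knobtop",kn,(kn-hub),np.linalg.norm((kn-hub)[0,:2]))
# cloud checks
P,uv=cloud(c);L=(P[:,:2]-t)@R
m=(P[:,2]>.1)&(P[:,2]<.118)&(abs(L[:,0]+.09)<.08)&(abs(L[:,1])<.08);Q=P[m];print("knob cloud",len(Q),Q.mean(0),cv2.minEnclosingCircle(Q[:,:2].astype(np.float32)))
m=(P[:,2]>.05)&(P[:,2]<.065)&(L[:,0]>.0)&(L[:,0]<.06)&(abs(L[:,1])<.04);q=L[m];print("jaw/guide top x,y range",np.percentile(q,[1,99],axis=0),np.median(P[m,2]))
m=(P[:,2]>.05)&(P[:,2]<.065)&(L[:,0]>.07)&(L[:,1]>0);q=L[m];print("V",q.min(0),q.max(0))
np.savez("clamp.npz",R=R,t=t)
E
```

```text
[[ 0.4825001   0.18201717]
 [ 0.45851892 -0.08635101]
 [ 0.56314399 -0.09558339]] 0.2694375268221941 0.10503162272767227
[[ 0.0907325 -0.9958753]
 [ 0.9958753  0.0907325]] [0.52345688 0.04387271] yaw 84.79425118859633 res [[ 0.00039014 -0.00319001]
 [ 0.00126966  0.00131164]
 [-0.0016598   0.00187837]]
nest [0.53018923 0.11776666]
place [0.52971742 0.11258811]
cam [ 0.51510949 -0.04774782]
V [0.53380038 0.1574025 ]
hub [[ 0.51504916 -0.04725991  0.067     ]] knobtop [[ 0.57039539 -0.04683019  0.11      ]] [[0.05534623 0.00042973 0.043     ]] 0.05534789807848218
knob cloud 984 [ 0.56807591 -0.0443778   0.10775801] ((0.5695452690124512, -0.04610800743103027), 0.012184638530015945)
jaw/guide top x,y range [[ 0.00062732 -0.02505547]
 [ 0.03594174  0.02490069]] 0.058447255634038686
V [0.08280544 0.00230381] [0.13754912 0.03563753]
```

Emit:
{"name": "jog_arm", "arguments": {
  "commands": [
    [0,0,0,0.5,-0.23,0,0.35],
    [0,0,0,0.95,-0.45,0,0.35],
    [0,0,0,0.95,-0.45,0,0.35],
    [0,0,0,0.95,-0.45,0,0.35],
    [0,0,0,0.95,-0.45,0,0.35],
    [0,0,0,0.95,-0.45,0,0.35],
    [0,0,0,0.37,-0.18,0,0.35],
    [0,0,0,0,0,0,0.35],
    [0,0,0,0,0,0,0.35]
  ]
}}

```text
clock: 7.6
position: [0.5305, 0.1115, 0.221]
tool_rot: [[0.948, 0.318, -0.001], [0.318, -0.948, -0.001], [-0.001, 0.0, -1.0]]
force: [-0.1, -0.7, -1.2]
width: 0.036
```

```bash
python3 - <<'E'
from h import *
s=status.observe();print(s["position"],s["force"],s["joint_positions"])
c=cam("wrist")
cv2.imwrite("pics/w5.png",c["frame"][:,:,::-1])
t=cam("top")
cv2.imwrite("pics/t5.png",cv2.resize(t["frame"][130:290,190:350],None,fx=3.5,fy=3.5)[:,:,::-1])
E
```

```text
[0.53048709 0.1114543  0.22099269] [-0.11330536 -0.7058286  -1.15921018] [ 1.44602938e-01 -6.59318495e-02  1.40721438e+00 -4.57847285e-04
  1.80130875e+00  1.39212888e+00]
```

View pics/w5.png

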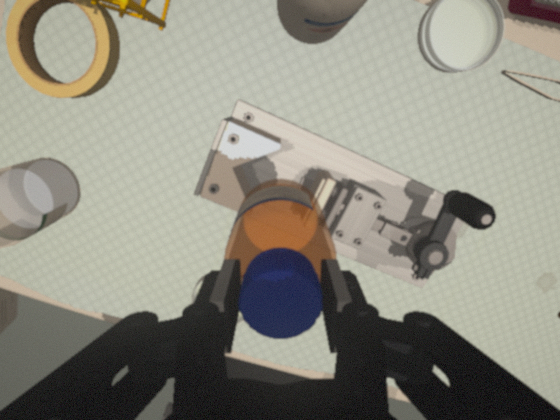

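View pics/t5.png

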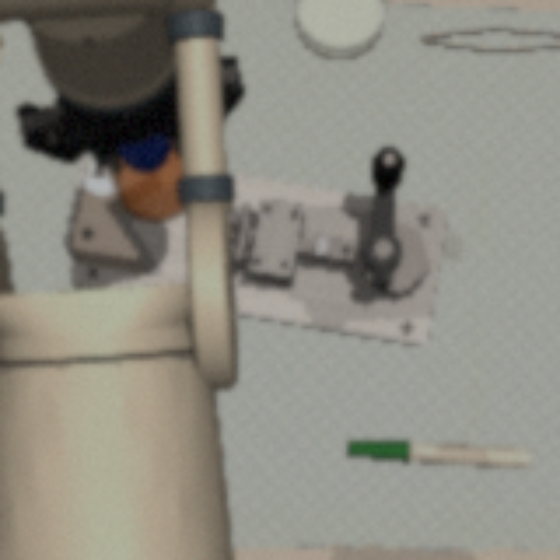

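```bash
python3 - <<'E'
from h import *
d=np.load("clamp.npz");R,t=d["R"],d["t"]
s=status.observe()
c=cam("wrist");np.savez("w5.npz",z=c["z_map"],f=c["frame"],K=c["K"],W=c["W"],d=c["dist_coeffs"])
P,uv=cloud(c);L=(P[:,:2]-t)@R
lab=lambda m:(np.percentile(L[m],[1,99],axis=0).round(4).tolist(),m.sum(),np.median(P[m,2]).round(4))
m=(P[:,2]>.055)&(P[:,2]<.068)&(L[:,0]>.07)&(L[:,0]<.16)&(abs(L[:,1])<.06);print("V top",lab(m))
m=(P[:,2]>.05)&(P[:,2]<.065)&(L[:,0]>-.02)&(L[:,0]<.05)&(abs(L[:,1])<.04);print("jaw top",lab(m))
m=(P[:,2]>.055)&(P[:,2]<.075)&(abs(L[:,0]+.092)<.025)&(abs(L[:,1])<.018);print("hub",lab(m),np.median(L[m],0))
m=(P[:,2]>.105)&(P[:,2]<.118)&(abs(L[:,0]+.09)<.08)&(abs(L[:,1])<.09);Q=P[m];print("knob",len(Q),cv2.minEnclosingCircle(Q[:,:2].astype(np.float32)))
T=(P-s["position"])@s["tool_rot"]
m=(np.linalg.norm(T[:,:2],axis=1)<.03)&(T[:,2]>-.03)&(T[:,2]<-0.02)&(c["frame"][uv[:,1],uv[:,0],2]>90)&(c["frame"][uv[:,1],uv[:,0],0]<70)
print("cap in tool",cv2.minEnclosingCircle(T[m][:,:2].astype(np.float32)),T[m].mean(0))
im=cv2.resize(c["frame"][80:310,180:510],None,fx=2.4,fy=2.4,interpolation=cv2.INTER_CUBIC)
cv2.imwrite("pics/w5z.png",im[:,:,::-1])
E
```

```text
V top ([[0.0866, -0.0364], [0.137, 0.0345]], np.int64(3691), np.float64(0.06))
jaw top ([[-0.0197, -0.0266], [0.0363, 0.0248]], np.int64(1086), np.float64(0.0511))
hub ([[-0.1038, -0.0174], [-0.0771, 0.0176]], np.int64(950), np.float64(0.0667)) [-0.08740961 -0.00142295]
knob 503 ((0.5701279640197754, -0.04501582682132721), 0.01065607089549303)
cap in tool ((-0.0004903526278212667, -0.0007004108629189432), 0.015452357940375805) [ 0.01194798 -0.00206504 -0.02441041]
```

View pics/w5z.png

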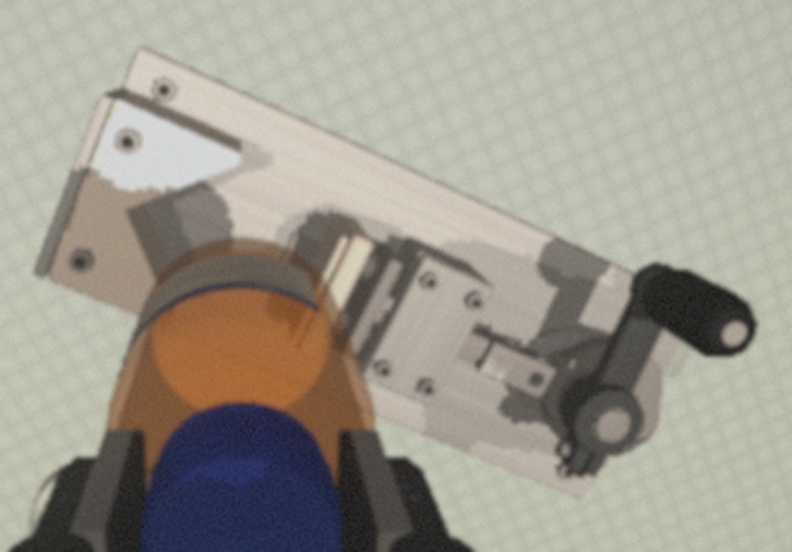

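Emit:
{"name": "jog_arm", "arguments": {
  "commands": [
    [0,0,0,0,-0.06,0.5,0.35],
    [0,0,0,0,0,0.9,0.35],
    [0,0,0,0,0,0.7,0.35],
    [0,0,0,0,0,0.7,0.35],
    [0,0,0,0,0,0.6,0.35],
    [0,0,0,0,0,0.6,0.35],
    [0,0,0,0,0,0.5,0.35],
    [0,0,0,0,0,0.3,0.35],
    [0,0,0,0,0,0.1,0.35],
    [0,0,0,0,0,0,0.35]
  ]
}}

```text
clock: 8.75
position: [0.5302, 0.1136, 0.0987]
tool_rot: [[0.948, 0.318, -0.0], [0.318, -0.948, -0.0], [-0.0, 0.0, -1.0]]
force: [1.1, -0.0, -1.0]
width: 0.036
```

```bash
python3 - <<'E'
from h import *
s=status.observe();print(s["position"],s["force"],s["wrist_torque"])
c=cam("wrist")
cv2.imwrite("pics/w6.png",c["frame"][:,:,::-1])
E
```

```text
[0.5301946  0.11358345 0.09872158] [ 1.07751576 -0.02474158 -0.98640819] [ 0.01917969 -0.01758696 -0.02388772]
```

View pics/w6.png

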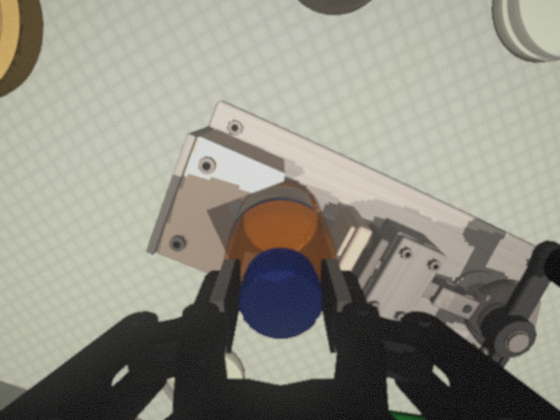

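The bottle hangs free between the jaw and the V block, with no contact force. I'll lower it slowly.

Emit:
{"name": "jog_arm", "arguments": {
  "commands": [
    [0,0,0,0,0,0.06,0.35],
    [0,0,0,0,0,0.05,0.35],
    [0,0,0,0,0,0.04,0.35],
    [0,0,0,0,0,0,0.35],
    [0,0,0,0,0,0,0.35]
  ]
}}

```text
clock: 9.3
position: [0.5302, 0.1136, 0.0951]
tool_rot: [[0.948, 0.318, 0.0], [0.318, -0.948, -0.0], [0.0, 0.0, -1.0]]
force: [-0.6, 0.2, -1.7]
width: 0.0361
```

Emit:
{"name": "jog_arm", "arguments": {
  "commands": [
    [0,0,0,0,0,0.03,0.35],
    [0,0,0,0,0,0.03,0.35],
    [0,0,0,0,0,0,0.35]
  ]
}}

```text
clock: 9.6
position: [0.5301, 0.1135, 0.0933]
tool_rot: [[0.948, 0.318, -0.0], [0.318, -0.948, -0.0], [-0.0, -0.0, -1.0]]
force: [0.3, -0.2, -1.7]
width: 0.0363
```

Emit:
{"name": "jog_arm", "arguments": {
  "commands": [
    [0,0,0,0,0,0.03,0.35],
    [0,0,0,0,0,0.02,0.35],
    [0,0,0,0,0,0,0.35]
  ]
}}

```text
clock: 9.9
position: [0.5302, 0.1136, 0.0925]
tool_rot: [[0.948, 0.318, 0.0], [0.318, -0.948, 0.0], [0.0, -0.0, -1.0]]
force: [-0.0, 0.5, -0.6]
width: 0.0358
```

Emit:
{"name": "jog_arm", "arguments": {
  "commands": [
    [0,0,0,0,0,0.03,0.35],
    [0,0,0,0,0,0,0.35]
  ]
}}

```text
clock: 10.1
position: [0.5304, 0.1137, 0.0924]
tool_rot: [[0.948, 0.318, 0.001], [0.318, -0.948, 0.0], [0.001, 0.0, -1.0]]
force: [-2.1, -0.0, 4.2]
width: 0.0361
```

The bottle is standing: the z motion stopped and the force rose by about 5 N. Releasing it.

Emit:
{"name": "jog_arm", "arguments": {
  "commands": [
    [0,0,0,0,0,0,0.6],
    [0,0,0,0,0,0,0.8],
    [0,0,0,0,0,0,1],
    [0,0,0,0,0,0,1],
    [0,0,0,0,0,-0.5,1],
    [0,0,0,0,0,-1,1],
    [0,0,0,0,0,-1,1],
    [0,0,0,0,0,-1,1],
    [0,0,0,0,0,-0.5,1],
    [0,0,0,0,0,0,1]
  ]
}}

```text
clock: 11.1
position: [0.5312, 0.1137, 0.1945]
tool_rot: [[0.948, 0.318, 0.005], [0.318, -0.948, 0.001], [0.005, 0.001, -1.0]]
force: [0.4, -0.0, 0.6]
width: 0.0855
```

```bash
python3 - <<'E'
from h import *
d=np.load("clamp.npz");R,t=d["R"],d["t"]
s=status.observe();print(s["position"],s["force"],s["width"])
c=cam("wrist");cv2.imwrite("pics/w7.png",c["frame"][:,:,::-1])
P,uv=cloud(c);L=(P[:,:2]-t)@R
m=(P[:,2]>.112)&(P[:,2]<.122)&(abs(L[:,0]-.07)<.03)&(abs(L[:,1])<.03)
print(m.sum(),np.median(P[m,2]),cv2.minEnclosingCircle(L[m].astype(np.float32)),cv2.minEnclosingCircle(P[m][:,:2].astype(np.float32)))
E
```

```text
[0.53116906 0.11372522 0.19451035] [ 0.42748504 -0.03009848  0.62804613] 0.08553608785070631
1835 0.11667803960867282 ((0.07002205401659012, -0.000548654468730092), 0.017140107229351997) ((0.5303566455841064, 0.11355617642402649), 0.017140157520771027)
```

View pics/w7.png

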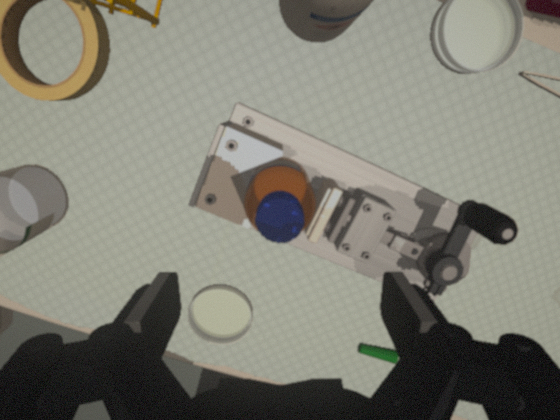

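The bottle stands upright at clamp x = 70.0 mm, y ≈ 0, with its cap top at 0.1167 (expected 0.117). Next is the crank: I'll align the tool with the world axes and move over the knob.

Emit:
{"name": "jog_arm", "arguments": {
  "commands": [
    [0,0,0.93,0,0,0,1],
    [0,0,0.93,0,0,0,1],
    [0,0,0.92,0,0,0,1],
    [0,0,0.92,0,0,0,1],
    [0,0,0,0.11,0.5,0,1],
    [0,0,0,0.25,1,0,1],
    [0,0,0,0.25,1,0,1],
    [0,0,0,0.25,1,0,1],
    [0,0,0,0.25,1,0,1],
    [0,0,0,0.25,1,0,1]
  ]
}}

```text
clock: 12.15
position: [0.564, -0.0258, 0.1901]
tool_rot: [[1.0, 0.003, -0.002], [0.003, -1.0, -0.0], [-0.002, 0.0, -1.0]]
force: [0.5, -0.9, 0.3]
width: 0.0854
```

Emit:
{"name": "jog_arm", "arguments": {
  "commands": [
    [0,0,0,0.19,0.9,0,1],
    [0,0,0,0,0,0,1],
    [0,0,0,0,0,0,1]
  ]
}}

```text
clock: 12.45
position: [0.5686, -0.0472, 0.1903]
tool_rot: [[1.0, 0.001, -0.002], [0.001, -1.0, 0.0], [-0.002, -0.0, -1.0]]
force: [-0.3, 0.1, -0.1]
width: 0.0854
```

```bash
python3 - <<'E'
from h import *
s=status.observe();print(s["position"],s["tool_rot"].tolist() if hasattr(s["tool_rot"],'tolist') else s["tool_rot"],s["force"])
c=cam("wrist");cv2.imwrite("pics/w8.png",c["frame"][:,:,::-1])
P,uv=cloud(c)
m=(P[:,2]>.105)&(P[:,2]<.118)&(abs(P[:,0]-.57)<.03)&(abs(P[:,1]+.046)<.03)
print(m.sum(),np.median(P[m,2]),cv2.minEnclosingCircle(P[m][:,:2].astype(np.float32)),P[m].mean(0))
m=(P[:,2]>.063)&(P[:,2]<.072)&(abs(P[:,0]-.515)<.02)&(abs(P[:,1]+.047)<.025);print("hub",m.sum(),P[m].mean(0),cv2.minEnclosingCircle(P[m][:,:2].astype(np.float32)))
E
```

```text
[ 0.56862809 -0.0471985   0.19032773] [[0.9999976741713985, 0.0008451848272668095, -0.0019842667162452907], [0.0008461700456390797, -0.9999995191248405, 0.000495728092451413], [-0.001983846780198494, -0.0004974059665306772, -0.9999979084674413]] [-0.32268275  0.1397487  -0.10529237]
700 0.1092157529577006 ((0.571088969707489, -0.046339165419340134), 0.010821095667779446) [ 0.57175518 -0.04650743  0.10891111]
hub 958 [ 0.51488324 -0.04748546  0.06701394] ((0.5124772787094116, -0.04815806448459625), 0.01829264871776104)
```

View pics/w8.png

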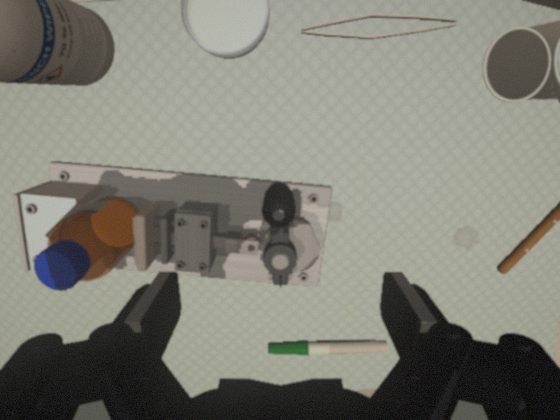

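Emit:
{"name": "jog_arm", "arguments": {
  "commands": [
    [0,0,0,0.07,-0.03,0.5,1],
    [0,0,0,0,0,1,1],
    [0,0,0,0,0,1,1],
    [0,0,0,0,0,1,1],
    [0,0,0,0,0,0.7,1],
    [0,0,0,0,0,0.35,1],
    [0,0,0,0,0,0.1,1],
    [0,0,0,0,0,0,1]
  ]
}}

```text
clock: 13.3
position: [0.5709, -0.0453, 0.0754]
tool_rot: [[1.0, 0.002, 0.0], [0.002, -1.0, -0.0], [0.0, 0.0, -1.0]]
force: [0.5, 0.1, -0.3]
width: 0.0853
```

```bash
python3 - <<'E'
from h import *
s=status.observe();print(s["position"],s["force"])
c=cam("wrist");cv2.imwrite("pics/w9.png",c["frame"][:,:,::-1])
P,uv=cloud(c)
m=(P[:,2]>.105)&(P[:,2]<.118)&(abs(P[:,0]-.57)<.03)&(abs(P[:,1]+.046)<.03)
print(m.sum(),np.median(P[m,2]),cv2.minEnclosingCircle(P[m][:,:2].astype(np.float32)),P[m].mean(0))
E
```

```text
[ 0.57087925 -0.04528005  0.07540085] [ 0.46499701  0.06816751 -0.25337234]
2178 0.10928843724989601 ((0.5711959600448608, -0.04602886363863945), 0.01110980287194252) [ 0.57278325 -0.04608114  0.10885662]
```

View pics/w9.png

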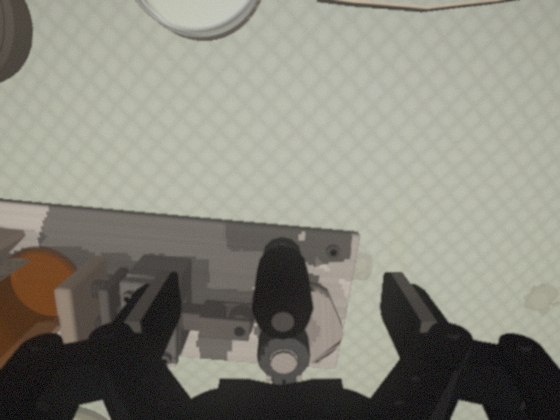

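Emit:
{"name": "jog_arm", "arguments": {
  "commands": [
    [0,0,0,0,0.03,0,0.6],
    [0,0,0,0,0,0,0.2],
    [0,0,0,0,0,0,0.2],
    [0,0,0,0,0,0,0.2],
    [0,0,0,0,0,0,0.2],
    [0,0,0,0,0,0,0.2],
    [0,0,0,0,0,0,0.2],
    [0,0,0,0,0,0,0.2]
  ],
  "newtons": 40
}}

```text
clock: 14.15
position: [0.571, -0.0464, 0.0757]
tool_rot: [[1.0, 0.001, 0.001], [0.001, -1.0, -0.0], [0.001, 0.0, -1.0]]
force: [-1.4, -0.4, 3.2]
width: 0.0228
```

```bash
python3 - <<'E'
import numpy as np
th=1
for i in range(46):
    m=np.radians(th+2.5);print(th,round(-np.sin(m)*.1919,2),round(-np.cos(m)*.1919,2));th+=5
E
```

```text
1 -0.01 -0.19
6 -0.03 -0.19
11 -0.04 -0.19
16 -0.06 -0.18
21 -0.08 -0.18
26 -0.09 -0.17
31 -0.11 -0.16
36 -0.12 -0.15
41 -0.13 -0.14
46 -0.14 -0.13
51 -0.15 -0.11
56 -0.16 -0.1
61 -0.17 -0.09
66 -0.18 -0.07
71 -0.18 -0.05
76 -0.19 -0.04
81 -0.19 -0.02
86 -0.19 -0.01
91 -0.19 0.01
96 -0.19 0.03
101 -0.19 0.04
106 -0.18 0.06
111 -0.18 0.08
116 -0.17 0.09
121 -0.16 0.11
126 -0.15 0.12
131 -0.14 0.13
136 -0.13 0.14
141 -0.11 0.15
146 -0.1 0.16
151 -0.09 0.17
156 -0.07 0.18
161 -0.05 0.18
166 -0.04 0.19
171 -0.02 0.19
176 -0.01 0.19
181 0.01 0.19
186 0.03 0.19
191 0.04 0.19
196 0.06 0.18
201 0.08 0.18
206 0.09 0.17
211 0.11 0.16
216 0.12 0.15
221 0.13 0.14
226 0.14 0.13
```

Emit:
{"name": "jog_arm", "arguments": {
  "commands": [
    [0,0,0,-0.01,-0.19,0,0.2],
    [0,0,0,-0.03,-0.19,0,0.2],
    [0,0,0,-0.04,-0.19,0,0.2],
    [0,0,0,-0.06,-0.18,0,0.2],
    [0,0,0,0,0,0,0.2]
  ]
}}

```text
clock: 14.65
position: [0.5672, -0.0268, 0.0756]
tool_rot: [[1.0, 0.002, 0.0], [0.002, -1.0, 0.0], [0.0, -0.0, -1.0]]
force: [-1.5, -0.8, 5.6]
width: 0.0226
```

```bash
cat >> h.py <<'E'
def crank(C=(0.5153,-0.0475)):
    s=status.observe();p=np.array(s["position"]);f=np.array(s["force"])
    d=p[:2]-C;r=np.hypot(*d);th=np.arctan2(d[1],d[0]);er=d/r;et=np.array([-er[1],er[0]])
    print("t",round(s["clock"],2),"th",round(np.degrees(th)%360,1),"r",round(r*1e3,2),"Frad",round(f[:2]@er,1),"Ftan",round(f[:2]@et,1),"Fz",round(f[2],1),"z",round(p[2],4),"w",round(s["width"],4))
E
python3 -c "
from h import *
crank()"
```

```text
t 14.65 th 21.8 r 55.87 Frad -1.7 Ftan -0.2 Fz 5.6 z 0.0756 w 0.0226
```

Emit:
{"name": "jog_arm", "arguments": {
  "commands": [
    [0,0,0,-0.08,-0.18,0,0.2],
    [0,0,0,-0.09,-0.17,-0.02,0.2],
    [0,0,0,-0.11,-0.16,0,0.2],
    [0,0,0,-0.12,-0.15,0,0.2],
    [0,0,0,-0.13,-0.14,0,0.2],
    [0,0,0,-0.14,-0.13,0,0.2],
    [0,0,0,0,0,0,0.2]
  ]
}}

```text
clock: 15.35
position: [0.5501, -0.0039, 0.0757]
tool_rot: [[1.0, 0.001, -0.0], [0.001, -1.0, 0.0], [-0.0, -0.0, -1.0]]
force: [1.1, 0.6, 2.5]
width: 0.0228
```

```bash
python3 -c "
from h import *
crank()"
```

```text
t 15.35 th 51.4 r 55.76 Frad 1.2 Ftan -0.5 Fz 2.5 z 0.0757 w 0.0228
```

Tracking well and still nearly free. Continuing.

Emit:
{"name": "jog_arm", "arguments": {
  "commands": [
    [0,0,0,-0.15,-0.11,0,0.2],
    [0,0,0,-0.16,-0.1,0,0.2],
    [0,0,0,-0.17,-0.09,0,0.2],
    [0,0,0,-0.18,-0.07,0,0.2],
    [0,0,0,0,0,0,0.2]
  ]
}}

```text
clock: 15.85
position: [0.5333, 0.0051, 0.0757]
tool_rot: [[1.0, 0.001, -0.001], [0.001, -1.0, 0.0], [-0.001, -0.0, -1.0]]
force: [1.6, 1.1, 2.1]
width: 0.0226
```

```bash
python3 -c "
from h import *
crank()"
```

```text
t 15.85 th 71.1 r 55.63 Frad 1.6 Ftan -1.1 Fz 2.1 z 0.0757 w 0.0226
```

Emit:
{"name": "jog_arm", "arguments": {
  "commands": [
    [0,0,0,-0.18,-0.05,0,0.2],
    [0,0,0,-0.19,-0.04,0,0.2],
    [0,0,0,-0.19,-0.02,0,0.2],
    [0,0,0,-0.19,-0.01,0,0.2],
    [0,0,0,0,0,0,0.2]
  ]
}}

```text
clock: 16.35
position: [0.5145, 0.0079, 0.0757]
tool_rot: [[1.0, 0.001, -0.001], [0.001, -1.0, 0.0], [-0.001, -0.0, -1.0]]
force: [1.1, 1.9, 1.8]
width: 0.0232
```

```bash
python3 -c "
from h import *
crank()
c=cam('wrist');cv2.imwrite('pics/w10.png',c['frame'][:,:,::-1])"
```

```text
t 16.35 th 90.8 r 55.43 Frad 1.9 Ftan -1.1 Fz 1.8 z 0.0757 w 0.0232
```

View pics/w10.png

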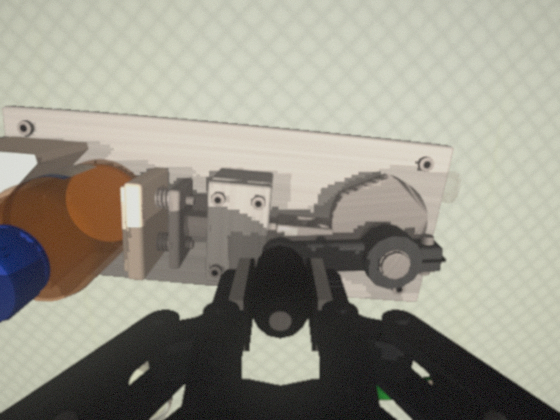

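```bash
python3 - <<'E'
from h import *
c=cam("wrist")
np.savez("w10.npz",z=c["z_map"],f=c["frame"],K=c["K"],W=c["W"],d=c["dist_coeffs"])
cv2.imwrite("pics/w10z.png",cv2.resize(c["frame"][140:310,260:460],None,fx=3.5,fy=3.5,interpolation=cv2.INTER_CUBIC)[:,:,::-1])
E
```

```text
(no output)
```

View pics/w10z.png

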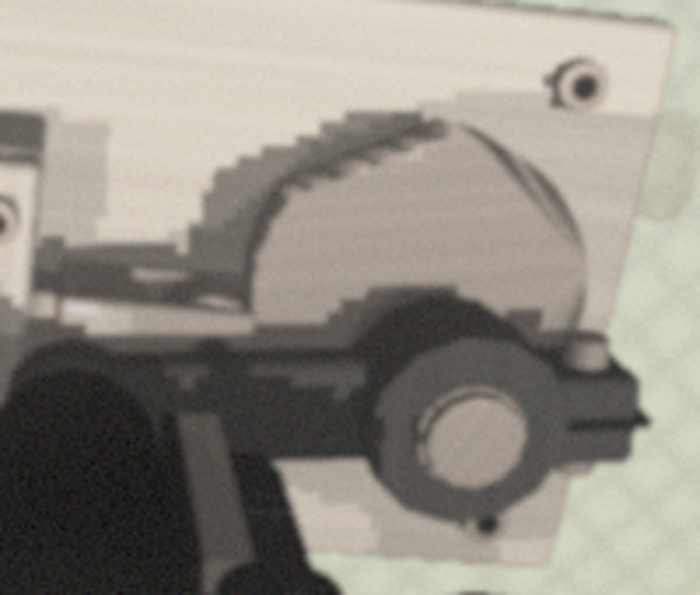

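```bash
python3 - <<'E'
from h import *
d=np.load("w10.npz");c=dict(K=d["K"],W=d["W"],dist_coeffs=d["d"],z_map=d["z"])
z=lambda a:np.array(a,float)/3.5+[260,140]
C=np.array([.5153,-.0475])
pts=[(460,125),(520,170),(565,215),(583,250),(580,310),(430,125),(350,155),(280,190),(255,240),(250,300)]
A=at_z(c,z(pts),.042)[:,:2]-C
for p,a in zip(pts,A): print(p,np.round(a*1e3,1),"r",round(np.hypot(*a)*1e3,1),"az",round(np.degrees(np.arctan2(a[1],a[0])),1))
R=np.array(A)
print(at_z(c,z([(478,440)]),.067))
# circle fit to clear arc points
E
```

```text
(460, 125) [37.8 -2.3] r 37.8 az -3.5
(520, 170) [ 30.9 -12.1] r 33.2 az -21.4
(565, 215) [ 23.9 -19.9] r 31.1 az -39.7
(583, 250) [ 18.3 -23.4] r 29.7 az -51.9
(580, 310) [  8.5 -24.2] r 25.6 az -70.7
(430, 125) [37.7  2.2] r 37.8 az 3.3
(350, 155) [33.2 13.8] r 35.9 az 22.6
(280, 190) [27.8 24. ] r 36.7 az 40.8
(255, 240) [19.9 27.4] r 33.9 az 53.9
(250, 300) [10.2 27.7] r 29.5 az 69.7
[[ 0.51413288 -0.04851716  0.067     ]]
```

The visible cam edge suggests the flat is roughly 60° further on, at θ ≈ 150. That's uncertain, so I'll go on in small steps and let the force decide.

Emit:
{"name": "jog_arm", "arguments": {
  "commands": [
    [0,0,0,-0.19,0.01,0,0.2],
    [0,0,0,-0.19,0.03,0,0.2],
    [0,0,0,0,0,0,0.2]
  ]
}}

```text
clock: 16.75
position: [0.5052, 0.0069, 0.0758]
tool_rot: [[1.0, 0.001, -0.001], [0.001, -1.0, 0.0], [-0.001, -0.0, -1.0]]
force: [1.3, 2.2, 1.2]
width: 0.0231
```

```bash
python3 -c "
from h import *
crank()"
```

```text
t 16.75 th 100.6 r 55.29 Frad 1.9 Ftan -1.7 Fz 1.2 z 0.0758 w 0.0231
```

Emit:
{"name": "jog_arm", "arguments": {
  "commands": [
    [0,0,0,-0.19,0.04,0,0.2],
    [0,0,0,-0.18,0.06,0,0.2],
    [0,0,0,0,0,0,0.2]
  ]
}}

```text
clock: 17.05
position: [0.4962, 0.0042, 0.0758]
tool_rot: [[1.0, 0.001, 0.0], [0.001, -1.0, 0.0], [0.0, -0.0, -1.0]]
force: [2.9, 1.9, 0.8]
width: 0.0227
```

```bash
python3 -c "
from h import *
crank()
c=cam('wrist');cv2.imwrite('pics/w11.png',c['frame'][:,:,::-1])"
```

```text
t 17.05 th 110.2 r 55.15 Frad 0.8 Ftan -3.4 Fz 0.8 z 0.0758 w 0.0227
```

View pics/w11.png

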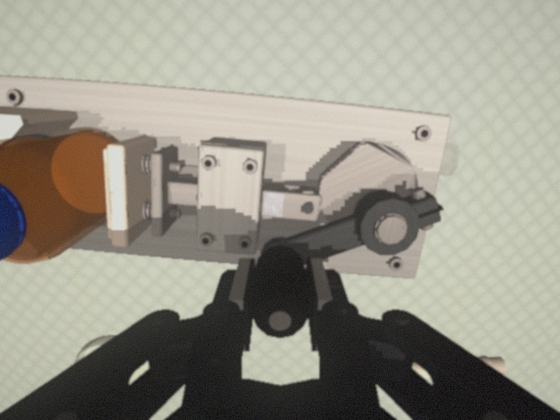

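```bash
python3 - <<'E'
from h import *
c=cam("wrist")
np.savez("w11.npz",z=c["z_map"],f=c["frame"],K=c["K"],W=c["W"],d=c["dist_coeffs"])
cv2.imwrite("pics/w11z.png",cv2.resize(c["frame"][120:260,280:440],None,fx=4.5,fy=4.5,interpolation=cv2.INTER_CUBIC)[:,:,::-1])
E
```

```text
(no output)
```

View pics/w11z.png

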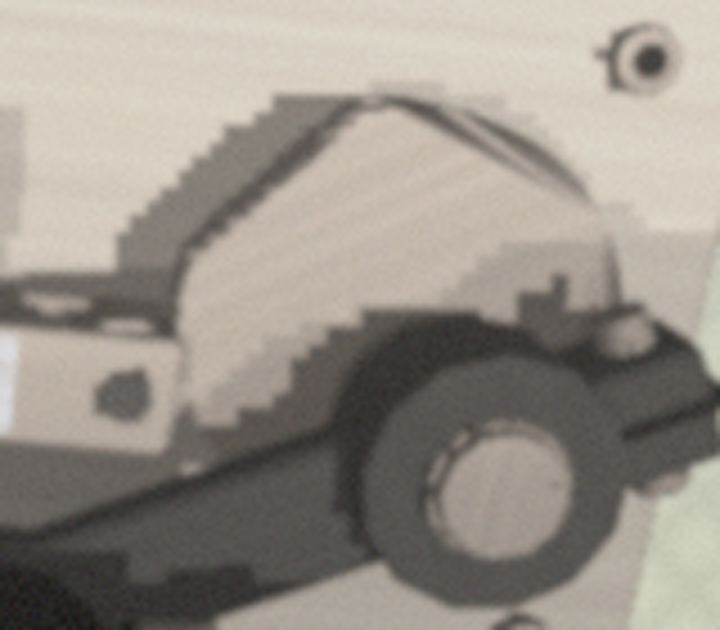

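```bash
python3 - <<'E'
from h import *
d=np.load("w11.npz");c=dict(K=d["K"],W=d["W"],dist_coeffs=d["d"],z_map=d["z"])
z=lambda a:np.array(a,float)/4.5+[280,120]
C=np.array([.5150,-.0475])
pts=[(185,245),(275,170),(365,100),(400,100),(500,165),(600,205),(178,330)]
A=at_z(c,z(pts),.042)[:,:2]-C
for p,a in zip(pts,A): print(p,np.round(a*1e3,1),"r",round(np.hypot(*a)*1e3,1),"az",round(np.degrees(np.arctan2(a[1],a[0])),1))
for i,j in [(0,2),(3,5)]:
    e=A[i]-A[j];n=np.array([e[1],-e[0]]);n=n if n@A[i]>0 else -n
    print(np.hypot(*e)*1e3,"normal az",np.degrees(np.arctan2(n[1],n[0])),"dist",A[i]@n/np.hypot(*n)*1e3)
print(at_z(c,z([(507,490)]),.067))
print(np.median(cloud(c)[0].reshape(-1,3)[:,2]))
E
```

```text
(185, 245) [20.2 30.6] r 36.7 az 56.5
(275, 170) [28.9 20.7] r 35.5 az 35.6
(365, 100) [36.8 11. ] r 38.4 az 16.6
(400, 100) [36.8  7. ] r 37.5 az 10.8
(500, 165) [29.6 -4.9] r 30.0 az -9.5
(600, 205) [ 25.1 -17. ] r 30.3 az -34.1
(178, 330) [10.2 31. ] r 32.7 az 71.8
25.642168229076308 normal az 40.14888479538723 dist 35.18933872238181
26.719909517896422 normal az -26.048170569094037 dist 29.978187760642168
[[ 0.5148011 -0.0483025  0.067    ]]
0.011072107824568272
```

The flat is clearly visible: 25.6 mm wide, its normal at azimuth 40° now, and the roller at 84.8°. So its middle should fall at θ ≈ 155 and its leading edge at about 143.

Emit:
{"name": "jog_arm", "arguments": {
  "commands": [
    [0,0,0,-0.18,0.08,0,0.2],
    [0,0,0,-0.17,0.09,0,0.2],
    [0,0,0,0,0,0,0.2]
  ]
}}

```text
clock: 17.45
position: [0.488, 0.0002, 0.0758]
tool_rot: [[1.0, 0.001, 0.001], [0.001, -1.0, 0.001], [0.001, -0.001, -1.0]]
force: [4.5, 2.9, 0.7]
width: 0.0232
```

```bash
python3 -c "
from h import *
crank()"
```

```text
t 17.45 th 119.8 r 55.02 Frad 0.3 Ftan -5.3 Fz 0.7 z 0.0758 w 0.0232
```

Emit:
{"name": "jog_arm", "arguments": {
  "commands": [
    [0,0,0,-0.16,0.11,0,0.2],
    [0,0,0,-0.15,0.12,0,0.2],
    [0,0,0,0,0,0,0.2]
  ]
}}

```text
clock: 17.75
position: [0.4805, -0.0051, 0.0758]
tool_rot: [[1.0, 0.001, 0.001], [0.001, -1.0, 0.001], [0.001, -0.001, -1.0]]
force: [6.1, 5.9, 0.4]
width: 0.0226
```

```bash
python3 -c "
from h import *
crank()"
```

```text
t 17.75 th 129.4 r 54.84 Frad 0.7 Ftan -8.5 Fz 0.4 z 0.0758 w 0.0226
```

Emit:
{"name": "jog_arm", "arguments": {
  "commands": [
    [0,0,0,-0.14,0.13,0,0.2],
    [0,0,0,0,0,0,0.2]
  ]
}}

```text
clock: 17.95
position: [0.4766, -0.0087, 0.0758]
tool_rot: [[1.0, 0.001, 0.0], [0.001, -1.0, 0.001], [0.0, -0.001, -1.0]]
force: [3.0, 3.8, 0.0]
width: 0.0228
```

```bash
python3 -c "
from h import *
crank()
c=cam('wrist');cv2.imwrite('pics/w12.png',c['frame'][:,:,::-1])"
```

```text
t 17.95 th 135.0 r 54.8 Frad 0.5 Ftan -4.8 Fz 0.0 z 0.0758 w 0.0228
```

View pics/w12.png

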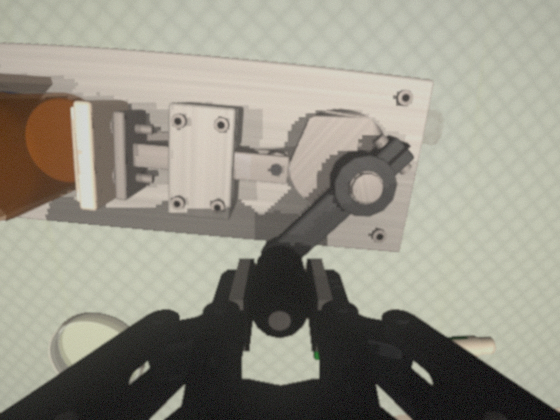

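Emit:
{"name": "jog_arm", "arguments": {
  "commands": [
    [0,0,0,-0.07,0.07,0,0.2],
    [0,0,0,0,0,0,0.2]
  ]
}}

```text
clock: 18.2
position: [0.474, -0.0115, 0.0757]
tool_rot: [[1.0, 0.0, -0.002], [0.0, -1.0, -0.002], [-0.002, 0.002, -1.0]]
force: [-0.6, -0.6, 3.8]
width: 0.0227
```

```bash
python3 -c "
from h import *
crank()"
```

```text
t 18.2 th 139.0 r 54.8 Frad 0.1 Ftan 0.9 Fz 3.8 z 0.0757 w 0.0227
```

Emit:
{"name": "jog_arm", "arguments": {
  "commands": [
    [0,0,0,-0.06,0.07,0,0.2],
    [0,0,0,0,0,0,0.2]
  ]
}}

```text
clock: 18.4
position: [0.4725, -0.0134, 0.0757]
tool_rot: [[1.0, 0.0, -0.002], [0.0, -1.0, -0.001], [-0.002, 0.001, -1.0]]
force: [-2.5, -2.3, 4.1]
width: 0.0227
```

```bash
python3 -c "
from h import *
crank()"
```

```text
t 18.4 th 141.4 r 54.77 Frad 0.6 Ftan 3.3 Fz 4.1 z 0.0757 w 0.0227
```

Emit:
{"name": "jog_arm", "arguments": {
  "commands": [
    [0,0,0,-0.06,0.07,0,0.2],
    [0,0,0,0,0,0,0.2]
  ]
}}

```text
clock: 18.6
position: [0.4714, -0.0148, 0.0757]
tool_rot: [[1.0, 0.0, -0.001], [0.0, -1.0, -0.001], [-0.001, 0.001, -1.0]]
force: [-2.9, -3.4, 3.2]
width: 0.023
```

```bash
python3 -c "
from h import *
crank()
c=cam('wrist');cv2.imwrite('pics/w13.png',c['frame'][:,:,::-1])"
```

```text
t 18.6 th 143.3 r 54.74 Frad 0.3 Ftan 4.4 Fz 3.2 z 0.0757 w 0.023
```

View pics/w13.png

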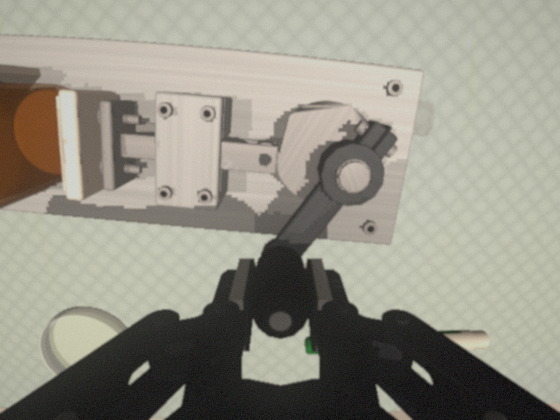

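It has snapped over: the handle now pulls ahead. The leading edge was at about θ 138, so the middle should be near 150.

Emit:
{"name": "jog_arm", "arguments": {
  "commands": [
    [0,0,0,-0.06,0.08,0,0.2],
    [0,0,0,0,0,0,0.2]
  ]
}}

```text
clock: 18.85
position: [0.4703, -0.0164, 0.0757]
tool_rot: [[1.0, 0.001, 0.0], [0.001, -1.0, -0.0], [0.0, 0.0, -1.0]]
force: [-0.1, -1.0, 2.7]
width: 0.0229
```

```bash
python3 -c "
from h import *
crank()"
```

```text
t 18.85 th 145.4 r 54.75 Frad -0.5 Ftan 0.9 Fz 2.7 z 0.0757 w 0.0229
```

Emit:
{"name": "jog_arm", "arguments": {
  "commands": [
    [0,0,0,-0.05,0.08,0,0.2],
    [0,0,0,0,0,0,0.2]
  ]
}}

```text
clock: 19.05
position: [0.4691, -0.0182, 0.0757]
tool_rot: [[1.0, 0.001, 0.0], [0.001, -1.0, 0.0], [0.0, -0.0, -1.0]]
force: [0.3, -1.1, 2.4]
width: 0.0227
```

```bash
python3 -c "
from h import *
crank()
c=cam('wrist');cv2.imwrite('pics/w14.png',cv2.resize(c['frame'][60:240,200:440],None,fx=3,fy=3,interpolation=cv2.INTER_CUBIC)[:,:,::-1])
np.savez('w14.npz',z=c['z_map'],f=c['frame'],K=c['K'],W=c['W'],d=c['dist_coeffs'])"
```

```text
t 19.05 th 147.6 r 54.72 Frad -0.8 Ftan 0.7 Fz 2.4 z 0.0757 w 0.0227
```

View pics/w14.png

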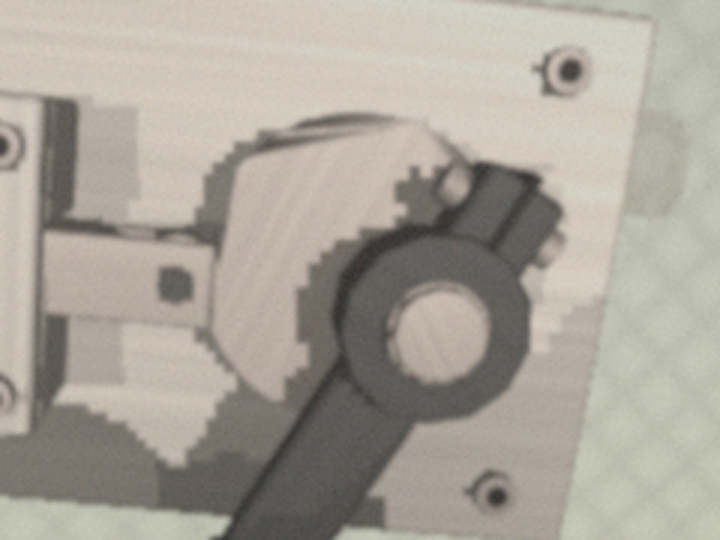

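```bash
python3 - <<'E'
from h import *
d=np.load("w14.npz");c=dict(K=d["K"],W=d["W"],dist_coeffs=d["d"],z_map=d["z"])
z=lambda a:np.array(a,float)/3+[200,60]
A=at_z(c,z([(238,155),(212,325)]),.042)[:,:2]
e=A[0]-A[1];n=np.array([-e[1],e[0]]);n=n if n[1]>0 else -n
print(np.hypot(*e),np.degrees(np.arctan2(n[1],n[0])),A)
B=at_z(c,z([(60,228),(212,240)]),.04)[:,:2];e=B[0]-B[1];print(np.degrees(np.arctan2(e[1],e[0])))
E
```

```text
0.02844721704700004 81.0152776580609 [[ 0.5393291  -0.01795103]
 [ 0.51123093 -0.01350839]]
85.35255828326045
```

The flat is about 4° short of square and the handle force is near zero. One more small step, then I'll let go.

Emit:
{"name": "jog_arm", "arguments": {
  "commands": [
    [0,0,0,-0.05,0.08,0,0.2],
    [0,0,0,0,0,0,0.2]
  ]
}}

```text
clock: 19.3
position: [0.4679, -0.0202, 0.0757]
tool_rot: [[1.0, 0.001, 0.0], [0.001, -1.0, 0.0], [0.0, -0.0, -1.0]]
force: [1.3, -0.1, 0.8]
width: 0.0226
```

```bash
python3 -c "
from h import *
crank()"
```

```text
t 19.3 th 150.1 r 54.71 Frad -1.2 Ftan -0.6 Fz 0.8 z 0.0757 w 0.0226
```

Emit:
{"name": "jog_arm", "arguments": {
  "commands": [
    [0,0,0,0,0,0,0.35],
    [0,0,0,0,0,0,0.45],
    [0,0,0,0,0,0,0.6],
    [0,0,0,0,0,0,0.8],
    [0,0,0,0,0,0,0.8],
    [0,0,0,0,0,-0.4,0.8],
    [0,0,0,0,0,-0.8,0.8],
    [0,0,0,0,0,-1,0.8],
    [0,0,0,0,0,-1,0.8],
    [0,0,0,0,0,-1,0.8]
  ]
}}

```text
clock: 20.3
position: [0.4678, -0.0202, 0.1827]
tool_rot: [[1.0, 0.001, 0.001], [0.001, -1.0, -0.0], [0.001, 0.0, -1.0]]
force: [0.8, 0.1, 0.1]
width: 0.068
```

Emit:
{"name": "jog_arm", "arguments": {
  "commands": [
    [0,0,0,-0.5,0,-0.8,0.8],
    [0,0,0,-1,0,0,0.8],
    [0,0,0,-1,0,0,0.8],
    [0,0,0,-0.5,0,0,0.8],
    [0,0,0,0,0,0,0.8]
  ]
}}

```text
clock: 20.8
position: [0.3921, -0.0203, 0.2022]
tool_rot: [[1.0, 0.001, 0.002], [0.001, -1.0, -0.0], [0.002, 0.0, -1.0]]
force: [0.3, 0.2, -0.7]
width: 0.0686
```

```bash
python3 - <<'E'
from h import *
d=np.load("clamp.npz");R,t=d["R"],d["t"]
s=status.observe();print(s["clock"],s["position"],s["force"])
c=cam("wrist");cv2.imwrite("pics/w15.png",c["frame"][:,:,::-1])
np.savez('w15.npz',z=c['z_map'],f=c['frame'],K=c['K'],W=c['W'],d=c['dist_coeffs'])
P,uv=cloud(c);L=(P[:,:2]-t)@R
def circ(m,A=P): return m.sum(),np.median(P[m,2]).round(4),cv2.minEnclosingCircle(A[m][:,:2].astype(np.float32))
m=(P[:,2]>.112)&(P[:,2]<.122)&(abs(L[:,0]-.07)<.03)&(abs(L[:,1])<.03);print("cap clamp frame",circ(m,L) if m.any() else 0)
m=(P[:,2]>.105)&(P[:,2]<.116)&(abs(P[:,0]-.468)<.04)&(abs(P[:,1]+.02)<.04)
k=circ(m);print("knob",k,"theta",np.degrees(np.arctan2(k[2][0][1]+.0475,k[2][0][0]-.515)))
m=(P[:,2]>.05)&(P[:,2]<.065)&(L[:,0]>.02)&(L[:,0]<.058)&(abs(L[:,1])<.03);print("jaw top x",np.percentile(L[m],[1,99],axis=0))
E
```

```text
20.8 [ 0.39212515 -0.02031565  0.2022193 ] [ 0.34488092  0.21675477 -0.74527756]
cap clamp frame (np.int64(1196), np.float64(0.1165), ((0.07404329627752304, 0.0014454296324402094), 0.016958657652139664))
knob (np.int64(828), np.float64(0.1093), ((0.4672585725784302, -0.020589083433151245), 0.011058169417083263)) theta 150.59088738184425
jaw top x [[ 0.02250374 -0.01625046]
 [ 0.05664427  0.02486155]]
```

View pics/w15.png

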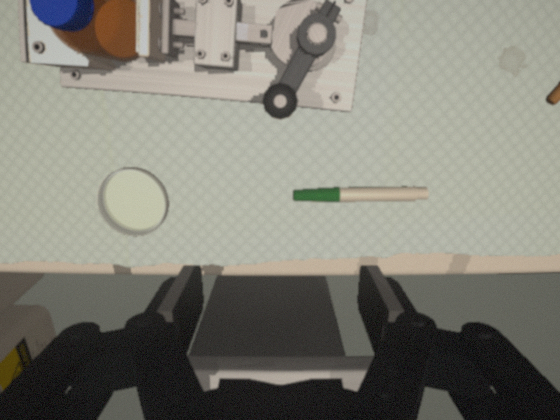

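The bottle is home at clamp x = 74.0 mm, and the handle stayed at θ 150.6 after I let go. I'll wait a moment and check again with the top camera.

Emit:
{"name": "jog_arm", "arguments": {
  "commands": [
    [0,0,0,-0.6,0.6,-0.3,0.8],
    [0,0,0,-0.6,0.9,-0.3,0.8],
    [0,0,0,0,1,0,0.8],
    [0,0,0,0,1,0,0.8],
    [0,0,0,0,1,0,0.8],
    [0,0,0,0,0.6,0,0.8],
    [0,0,0,0,0,0,0.8],
    [0,0,0,0,0,0,0.8],
    [0,0,0,0,0,0,0.8],
    [0,0,0,0,0,0,0.8]
  ]
}}

```text
clock: 21.85
position: [0.3631, -0.1472, 0.2159]
tool_rot: [[1.0, 0.002, 0.0], [0.002, -1.0, 0.0], [0.0, -0.0, -1.0]]
force: [0.5, -1.0, -0.6]
width: 0.0683
```

```bash
python3 - <<'E'
from h import *
d=np.load("clamp.npz");R,t=d["R"],d["t"]
c=cam("top");P,uv=cloud(c);L=(P[:,:2]-t)@R
cv2.imwrite("pics/t15.png",cv2.resize(c["frame"][150:290,100:360],None,fx=3,fy=3,interpolation=cv2.INTER_CUBIC)[:,:,::-1])
def circ(m): return m.sum(),np.median(P[m,2]).round(4),cv2.minEnclosingCircle(P[m][:,:2].astype(np.float32))
b=lambda x0,x1,y0,y1,z0,z1:(P[:,0]>x0)&(P[:,0]<x1)&(P[:,1]>y0)&(P[:,1]<y1)&(P[:,2]>z0)&(P[:,2]<z1)
print("petri",circ(b(.33,.42,.08,.17,.01,.025)))
k=circ(b(.44,.51,-.06,.03,.1,.116));print("knob",k,"theta",np.degrees(np.arctan2(k[2][0][1]+.0489,k[2][0][0]-.5157)))
print("cap",circ(b(.5,.57,.08,.15,.11,.125)))
print("tall",[ (P[m].mean(0)) for m in [b(.38,.48,.28,.38,.13,.15)]])
m=b(.36,.40,-.18,-.02,.01,.025);print("marker",m.sum(),P[m].min(0),P[m].max(0))
E
```

```text
petri (np.int64(590), np.float64(0.0156), ((0.3755916953086853, 0.1332826018333435), 0.043726421892642975))
knob (np.int64(66), np.float64(0.1097), ((0.4676048755645752, -0.022417401894927025), 0.011238930746912956)) theta 151.1615190309438
cap (np.int64(148), np.float64(0.1174), ((0.5321722030639648, 0.11520177870988846), 0.017206871882081032))
tall [array([0.43883727, 0.34151309, 0.1377428 ])]
marker 159 [ 0.37187727 -0.16855644  0.01000495] [ 0.38622157 -0.03594766  0.02170068]
```

View pics/t15.png

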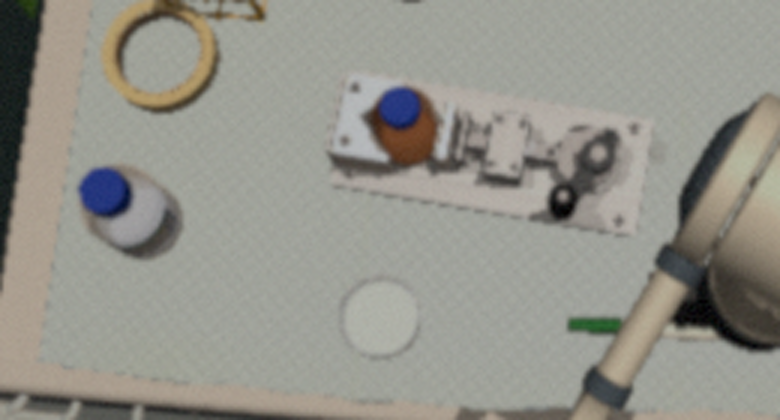

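The clamp holds the bottle in the V, the handle hasn't moved, and the bystanders are where they were. Handing in.

```bash
python3 -c "
from h import *
print(status.observe()['clock']);print(env.hand_in())"
```

```text
21.9
the job is handed in; nothing more can be done
None
```

The small bottle is standing upright in the clamp, and the clamp is shut and holding by itself. I handed the job in at 21.9 s; no verdict is reported.

**What I did**
- I gripped the bottle by its cap and set it down on the plate at clamp x = 70 mm, touching down with about 5 N.
- I cranked the handle about 149° counter-clockwise. The push-back peaked at about 8.5 N, and the roller snapped over at roughly 138° handle azimuth.
- I stopped at 150°, where the handle force was close to zero, and let go.

**Last checks**
- **Bottle:** it is upright and pushed home, with its axis at clamp x = 74.0 mm (74.2 expected). The cap top is at about 0.117 m, as it should be.
- **Handle:** it stayed at about 151° for more than 1 s after I let go, and the robot was clear of everything.
- **Bystanders:** the marker and petri dish are where they were in the top picture. The tall bottle looks unmoved too.

**Checks that disagreed**
- The final circle fit for the petri dish came out too large, with a radius of 44 mm instead of 36. I put this down to stray depth points, because the picture shows the dish in the same place.
- From the cam images I had predicted the middle of the flat at 152–155°. The force put it nearer 149–150°, and I went by the force.
- While closed on the knob, the wrist read up to about 5.6 N upward.

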